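# Flip a pump cover over a step and seat it on the assembly block

## Task

The square-cornered pump cover lies on the bench with its machined inner face down. Push it up against the stop plate along the front of the low assembly block, keep pressing gently and raise its near edge until it tips over onto the block's rubber top with the inner face up, then slide it home flush and square against the fence at the back of the block, fully on the block, and let go. Do not press hard on the cover, and leave the other things on the bench where they are.

Things in the scene. Friction and masses are not known exactly. Their poses are not given: they have to be found in the camera images.
- cover: loose aluminium pump cover, 0.35 to 0.52 kg: flange 100 (own x) x 115 (own y) x 8 mm and, on its inner face, a centred rim 90 x 105 x 8 mm framing two pockets; 16 mm thick in all. Origin at its middle, half-way through the 16 mm. Own z points out of the plain outer face: up at the start, down when flipped. Own x points roughly to the block at the start
- cover_near (a point): middle of the cover's near edge (own -x edge), half-way up the flange's 8 mm. At the start the flange overhangs the rim by 5 mm, 8 to 16 mm above the bench. Edges dent above 20 N; 5 to 10 N of push towards the block by fingers that reach just below the flange and then rise lifts this edge by friction. Bearing down on an edge while sliding makes it drag
- block: fixed assembly block, yaw varies. Origin at the centre of the underside of its platform, z up, own x from front to fence. Platform 120 (own x, -60 to +60 mm) x 200 (own y) x 22 mm high with a rubber top. Fence: steel bar over the full width, upright face at own x = +60 mm, 18 mm thick, top 45 mm above the bench
- block_front (a point): middle of the top edge of the platform's front, 22 mm above the bench; axes as the block's. Along it stands an adjustable rubber-faced steel stop plate, 196 mm wide, as high as the platform: the wall to push against. Its upright face is 1 to 28 mm ahead of this point; the setting varies and is not measured: feel for it. Tipped past upright, the cover falls onto the rubber by itself
- bearing: steel ball-bearing ring, 52 mm across, 15 mm high, loose, to be left alone; origin under its centre
- rotor: dark steel rotor, 42 mm across, 52 mm high, standing, loose, to be left alone; origin under its centre
- round_cover: round aluminium end cover, 96 mm across, 15 mm high, loose, to be left alone; origin under its centre
- wrench: steel wrench, 170 mm long, lying, to be left alone; origin under its middle
- wash_bottle: white bottle with a yellow cap, 66 mm across, 170 mm high, to be left alone; origin under its centre
- cone: small orange cone, base 85 mm square, 95 mm high, to be left alone; origin under its centre
Mind the look-alikes: they are no part of the job. Of the things like the block, leave any that is orange; of the rest the smaller one is meant.

How it is judged:
By the outcome, as a careful person would: the job done as asked, in the order asked, and still so for the second after the job is handed in, with the robot touching nothing.
It also fails if it takes over 72 s, if anything falls off the work surface, if the arm or the gripper's body presses on something with over 40 N, if the wrist force passes 120 N, or if a joint passes its speed limit or range.

## Robot

A 7-joint arm with a two-finger parallel gripper is mounted at the origin on the work surface. World frame = base frame: x ahead of the robot, y to its left, z up, the work surface at z = 0. Lengths are in m, angles in rad, forces in N, time in s.
With the tool pointing down it reaches from about 0.35 to 0.9 m from the base axis. Payload 8.1 kg.
Tool frame: the origin (TCP) lies midway between the tips of the shut fingers; the grasp point (between the pads) lies 19 mm behind it; z points along the fingers, y is the line along which they close (so a half turn about z gives the same grasp; the last joint's range is limited). The gripper opens to 92 mm and grips with 3 to 60 N. Pads are 19 mm wide; open, the fingers measure 130 mm over their backs; the gripper's body (75 mm by 190 mm) begins 47 mm behind the grasp point.
Start: joints at [1.089, 0.434, 0.025, 1.573, -0.012, 1.134, -0.075], TCP at [0.231, -0.581, 0.227] pointing down, gripper open.
Joint ranges: [-2.62, 2.62], [-0.44, 2.09], [-1.27, 1.32], [0.08, 2.57], [-1.32, 4.46], [0.12, 2], [-2.74, 2.74]. Speed limits (rad/s): [2.22, 2.22, 3.01, 3.01, 3.14, 3.14, 3.14].

## Interface

Orientations are given as a rotation vector (axis times angle).
In Python, from cell import arm gives the robot as it stands.
- The arm moves only by the tool move_arm, never from a script. Its argument "motion" is a list of rows, each an object of numbers: "tx", "ty", "tz": the shift along the tool's x, y, z normalised to -1 to 1, where 1 is 1000 mm; "twist": the turn about the tool's z normalised to -1 to 1, where 1 is pi/2 rad. In form: [{"tx": .., "ty": .., "tz": .., "twist": ..}, ...]. A call has 1 to 12 rows; each row shifts and turns the commanded pose from where the row before left it, along the tool's axes as they then stand; what a row does not reach is not made up. A row lasts 1/10 s, in which the tool goes at most 50 mm and 8.59 degrees, less where a joint would pass 70% of its speed; a pose out of reach is approached as far as the arm can. A call with a number of a shift or a turn outside -1 to 1 is refused whole. A call with a gripper value outside its range is refused whole. "gripper" is the gripper's target within -1 to 1 (shut at 1, half-way at 0, fully open at -1), set as the call begins (left out, the last holds). The fingers move at their own pace and stop on an object; "squeeze" is the grip in N (left out, the last holds). Time passes only in rows, so rows that do not move let the fingers close. It gives the time, the measured TCP pose, the force, the opening and the grip force at its end, in the units of the state.
- arm.observe(): the state, without advancing time (a new reading comes with each control period).
- arm.get_image(name): name is "scene" or "top" or "wrist"; returns the picture (480x640x3 uint8, red, green, blue); there is no depth.
- arm.calibration(name): a dict with "K" (3x3 intrinsics, pixels), "T" (4x4, takes a point from camera to world coordinates). Camera axes: x right, y down, z forward; pixel columns grow to the right and rows downward; lengths in m; the calibration is good to about 2 mm. A picture is of the moment at which its call begins: read the wrist's pose just before it. calibration takes no time and is no camera call; for the wrist camera it gives the pose at the moment of the call.
- arm.sign_off(): hands the job in; it is judged then, once.
Trained networks look in the newest picture that a camera, given by its name, has taken for a name from the list of things; names that differ only in an ending like _2 or _b are one class to them, and where a whole thing is asked for, a point or a joint stands for the part that bears it (a point fixed in the world has none). Each returns a list of dicts, best first, with "conf" (0 to 1); they miss things now and then, are a little off and sometimes report something else, mostly with a low value. They report only what shows in the picture. A call takes as long as a camera call. They do not tell look-alikes from the thing itself.
- arm.look_for(camera, query): "point" ([column, row] as shares, 0 to 1, of the picture: columns of its width, rows of its height, amid what is visible of it).
- arm.regions_of(camera, query): "region" (480x640 bool, what is visible of it) and "point" ([column, row] as shares, 0 to 1, of the picture: columns of its width, rows of its height, amid what is visible of it).
- arm.place_of(camera, query): "point" ([column, row] as shares, 0 to 1, of the picture: columns of its width, rows of its height: a listed point, or the origin of a listed thing).
The state is a dict: "clock": time; "joints": joint angles; "dq": joint speeds; "joint_efforts": joint torques, N m; "position": TCP position; "ee_rot": TCP orientation; "force": force on the tool from outside, world axes, zero at the start; "ft_torque": the same for the moment, N m; "width": opening from 0.0 (shut) to 1.0 (fully open); "gripper_force": force on a finger pad.
Only numpy, scipy, OpenCV 4.12 (cv2) and the standard library are available. Lean on these libraries where they do the work, as an engineer would, in place of code of your own. Each camera call takes 0.05 s, during which the arm holds its last target. There are 200 camera calls.

## Working session

There is one attempt and no reset: what is moved stays moved. The work goes in short steps, Python scripts to look and compute and a tool call to move; the robot and the scene stay as the last step left them, time stands still between calls to the robot, and variables do not carry over. Pictures are saved under pics/ and viewed, at most 10 in all, crops included, and the job is handed in when it is done.

Besides the shell and the picture viewer there is one more tool, called after "Call:" by a JSON object that holds its "method" and its "body". move_arm: Moves the arm, as the interface text tells. Scaled input: -1 to 1 covers 1000 mm each way for a shift and pi/2 rad each way for a turn. Its arguments: {"type":"object","properties":{"motion":{"type":"array","items":{"type":"object","properties":{"tx":{"type":"number"},"ty":{"type":"number"},"tz":{"type":"number"},"twist":{"type":"number"}}}},"gripper":{"type":"number"},"squeeze":{"type":"number"}},"required":["motion"]}

```bash
mkdir -p pics; ls; python3 - <<'E'
from cell import arm
import cv2,numpy as np
a=arm.get_image("scene");b=arm.get_image("top")
cv2.imwrite("pics/a.png",a[:,:,::-1]);cv2.imwrite("pics/b.png",b[:,:,::-1])
for n in("top","scene"):
  for q in("cover","cover_near","block","block_front"):
    for r in arm.place_of(n,q): print(n,q,round(r["conf"],2),np.round(np.array(r["point"])*[640,480],1))
  c=arm.calibration(n);print(np.round(c["K"],1).tolist(),np.round(c["T"],4).tolist())
s=arm.observe();print(s)
E
```

```text
pics
top cover 0.9 [276.2 243.8]
top cover_near 0.77 [271.2 264.8]
top block 0.79 [207.5 346.5]
top block 0.67 [278.3 172.3]
top block 0.56 [353.5 339.6]
top block 0.23 [520.  310.2]
top block_front 0.85 [281.7 193.8]
top block_front 0.85 [200.6 369.3]
[[622.7, 0.0, 325.8], [0.0, 622.7, 237.4], [0.0, 0.0, 1.0]] [[0.1087, -0.9695, 0.2197, 0.2333], [-0.9941, -0.1058, 0.0247, -0.081], [-0.0007, -0.2211, -0.9753, 1.3819], [0.0, 0.0, 0.0, 1.0]]
scene cover 0.93 [376.5 250. ]
scene cover_near 0.91 [371.  232.7]
scene block 0.9 [385.3 194.2]
scene block 0.85 [404.1 297.9]
scene block 0.73 [282.9 215.6]
scene block_front 0.84 [269.9 189.6]
scene block_front 0.71 [381.  176.3]
scene block_front 0.66 [393.4 270.7]
[[443.9, 0.0, 322.7], [0.0, 443.9, 237.7], [0.0, 0.0, 1.0]] [[0.2404, 0.6069, -0.7576, 1.3016], [0.9705, -0.1377, 0.1977, -0.2724], [0.0156, -0.7828, -0.6221, 0.7085], [0.0, 0.0, 0.0, 1.0]]
{'clock': 0.5, 'joints': array([ 1.0894055 ,  0.43452315,  0.02502256,  1.57325427, -0.01156804,
        1.13401404, -0.07510421]), 'dq': array([-1.31465576e-05, -1.99566631e-04, -2.03720171e-04,  4.87254677e-04,
        2.23236082e-04, -1.86785730e-03,  7.33349896e-04]), 'joint_efforts': array([-1.01140180e-03, -6.67140198e+01,  9.83012058e-01, -3.14571333e+01,
       -6.06451370e-02,  3.38447629e-02,  4.95724873e-05]), 'position': array([ 0.23106555, -0.58069543,  0.22670669]), 'ee_rot': array([-3.08540659e+00, -5.91296215e-01,  9.97470077e-05]), 'force': array([-0.61713932, -0.49239681, -1.04786919]), 'ft_torque': array([0.00460625, 0.03108197, 0.0520275 ]), 'gripper_force': 0.0, 'width': 0.999018025864664}
```

View pics/a.png

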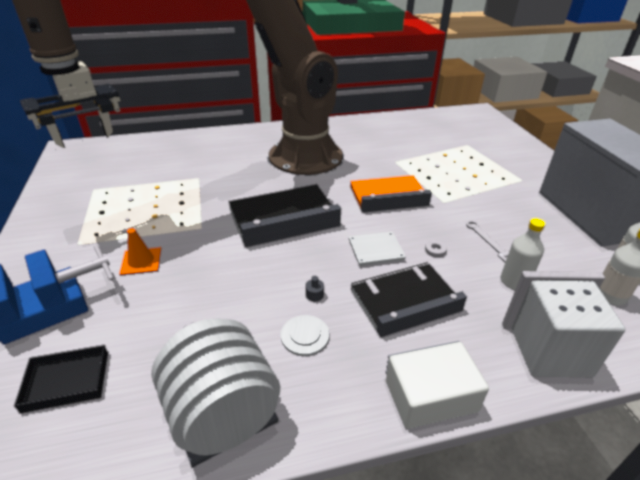

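View pics/b.png

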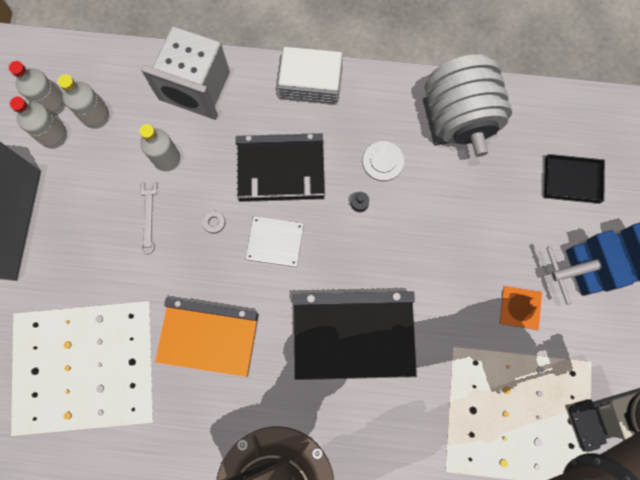

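The scene has three block look-alikes. In the top view they are orange (207,340), big black (355,337) and the smaller black (280,167), whose fence is at row 138 and front at row 197. I choose the smaller black one. The square cover is at (275,241); the round cover at (383,160) is a look-alike and is to be left alone.

```bash
cat >h.py <<'E'
from cell import arm
import cv2,numpy as np
from scipy.spatial.transform import Rotation as R
def ray(name,uv,z,c=None):
    c=c or arm.calibration(name);K=np.array(c["K"]);T=np.array(c["T"])
    uv=np.atleast_2d(uv);d=(np.c_[uv,np.ones(len(uv))]@np.linalg.inv(K).T)@T[:3,:3].T
    o=T[:3,3];return o+d*((z-o[2])/d[:,2])[:,None]
def proj(name,P,c=None):
    c=c or arm.calibration(name);K=np.array(c["K"]);T=np.array(c["T"])
    p=(np.atleast_2d(P)-T[:3,3])@T[:3,:3]@K.T;return p[:,:2]/p[:,2:]
E
python3 - <<'E'
from h import *
im=arm.get_image("top")
cv2.imwrite("pics/c.png",cv2.resize(im[120:280,220:420,::-1],None,fx=4,fy=4,interpolation=cv2.INTER_CUBIC)[:600,:800])
for q,z in(("cover",.016),("block",.022)):
  for r in arm.regions_of("top",q)[:4]:
    m=r["region"].astype(np.uint8);cs=max(cv2.findContours(m,0,1)[0],key=len)
    w=ray("top",cs[:,0,:].astype(float),z)[:,:2].astype(np.float32)
    print(q,round(r["conf"],2),np.array(r["point"])*[640,480],m.sum(),cv2.minAreaRect(w*1000),cv2.boxPoints(cv2.minAreaRect(w*1000)).round(0).tolist())
for q in("bearing","rotor","round_cover","wrench"):
  for r in arm.place_of("top",q)[:2]:print(q,round(r["conf"],2),ray("top",np.array(r["point"])*[640,480],0)[0].round(3))
E
```

```text
cover 0.7 [277.696 240.576] 2272 ((520.0865478515625, 67.82337188720703), (115.47635650634766, 102.2259750366211), 87.88262176513672) [[467.0, 12.0], [569.0, 8.0], [573.0, 124.0], [471.0, 127.0]]
cover 0.53 [210.688 217.104] 360 ((549.0008544921875, 211.18519592285156), (51.321006774902344, 50.44116973876953), 6.22913932800293) [[521.0, 233.0], [526.0, 183.0], [577.0, 189.0], [572.0, 239.0]]
block 0.92 [355.904 335.616] 10381 ((331.77362060546875, -131.38209533691406), (185.46075439453125, 266.1217956542969), 7.51241397857666) [[222.0, -12.0], [257.0, -275.0], [441.0, -251.0], [406.0, 13.0]]
block 0.9 [205.376 337.008] 6064 ((293.142333984375, 187.34591674804688), (205.81808471679688, 140.48770141601562), 87.82598114013672) [[219.0, 87.0], [359.0, 82.0], [367.0, 288.0], [227.0, 293.0]]
block 0.74 [276.672 163.488] 5106 ((701.2185668945312, 77.7899169921875), (149.048828125, 200.89334106445312), 8.121101379394531) [[613.0, 167.0], [642.0, -32.0], [789.0, -11.0], [761.0, 188.0]]
bearing 0.6 [0.556 0.216 0.   ]
rotor 0.84 [ 0.633 -0.113  0.   ]
round_cover 0.68 [ 0.745 -0.158  0.   ]
wrench 0.67 [0.544 0.366 0.   ]
wrench 0.28 [0.688 0.341 0.   ]
```

View pics/c.png

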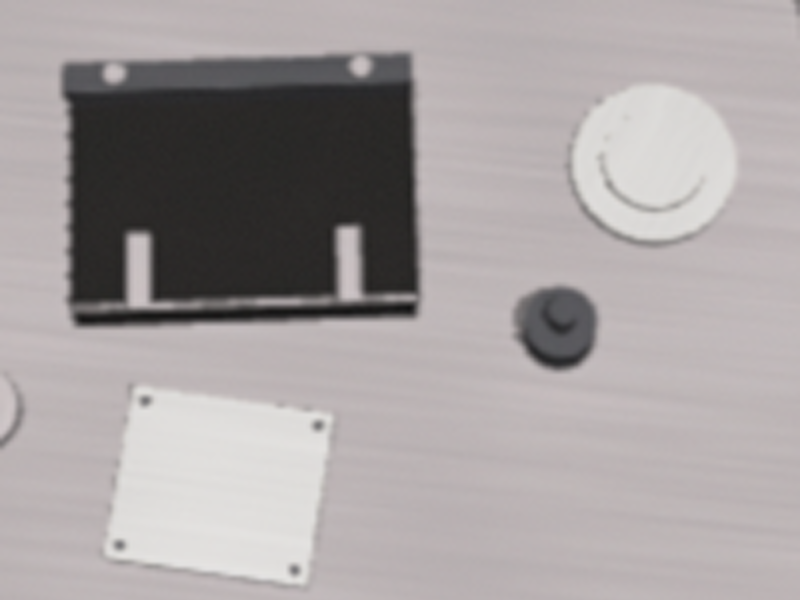

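The crop confirms it: the smaller black block has a grey fence at crop rows 60–90, and its stop plate shows as a light line at crop row ~302. The plain square cover has its corners at (135,386), (331,412), (306,584) and (104,557).

```bash
python3 - <<'E'
from h import *
f=lambda p,z:(ray("top",np.array(p,float)/4+[220,120]-.375,z)[:,:2]*1000).round(1)
c=f([(135,386),(331,412),(306,584),(104,557)],.016);print("cover",c.tolist(),c.mean(0))
e=c[[0,1]].mean(0)-c[[2,3]].mean(0);print("yaw deg",np.degrees(np.arctan2(e[1],e[0])),np.linalg.norm(e))
for n,p,z in[("fence top front",[(68,95),(412,83)],.045),("fence top back",[(64,64),(410,54)],.045),("stop top",[(72,309),(416,301)],.022),("stop steel back",[(72,301),(416,294)],.022),("stop bottom",[(75,325),(416,316)],0)]:
  w=f(p,z);d=w[1]-w[0];print(n,w.tolist(),"yaw",np.degrees(np.arctan2(d[0],-d[1])),np.linalg.norm(d))
E
```

```text
cover [[572.4, 122.1], [569.4, 9.9], [469.9, 12.2], [472.8, 126.1]] [521.125  67.575]
yaw deg -1.8123707323457396 99.59982429703373
fence top front [[731.0, 178.8], [759.5, -15.3]] yaw 8.353138431564366 196.1811917590471
fence top back [[749.4, 183.7], [776.9, -12.2]] yaw 7.990836364233768 197.82077747294392
stop top [[611.9, 162.9], [637.8, -30.9]] yaw 7.6120714475327 195.5230165479246
stop steel back [[616.6, 163.6], [641.9, -30.5]] yaw 7.426360107257704 195.7419219278282
stop bottom [[608.7, 163.8], [635.4, -31.1]] yaw 7.8005831719731615 196.72035990207013
```

Call:
{"method": "move_arm", "body": {"motion": [{"twist": 0.076},{"twist": 0.076},{"tx": 0.02,"ty": -0.04},{"tx": 0.02,"ty": -0.04},{"tx": 0.02,"ty": -0.04},{"tx": 0.02,"ty": -0.04},{"tx": 0.02,"ty": -0.04},{"tx": 0.02,"ty": -0.04},{"tx": 0.02,"ty": -0.04},{"tx": 0.02,"ty": -0.04},{"tx": 0.02,"ty": -0.04},{"tx": 0.02,"ty": -0.04}], "gripper": -0.3}}

```text
invalid input
```

```bash
cat >>h.py <<'E'
Y=np.radians(8.0);S=np.array([623.3,66.0])
def st():
    s=arm.observe();p=s["position"]*1000;M=R.from_rotvec(s["ee_rot"]).as_matrix()
    ex=np.array([np.cos(Y),np.sin(Y)]);ey=np.array([-ex[1],ex[0]]);d=p[:2]-S;F=s["force"]
    print("t %.2f u %.1f v %.1f z %.1f yaw %.2f tiltz %s Fu %.1f Fv %.1f Fz %.1f w %.0f xyz %s Tq %s"%(s["clock"],d@ex,d@ey,p[2],np.degrees(np.arctan2(M[1,0],M[0,0])),M[:,2].round(3),F[:2]@ex,F[:2]@ey,F[2],s["width"]*92,p.round(1),s["ft_torque"].round(2)))
E
python3 -c "from h import *;st()"
```

```text
t 0.85 u -478.4 v -585.9 z 226.8 yaw 21.70 tiltz [ 0. -0. -1.] Fu -0.2 Fv -0.1 Fz -0.3 w 92 xyz [ 231.1 -580.7  226.8] Tq [ 0.08 -0.05 -0.  ]
```

Call:
{"method": "move_arm", "body": {"motion": [{"tx": 0,"ty": 0,"tz": 0,"twist": 0.076},{"tx": 0,"ty": 0,"tz": 0,"twist": 0.076},{"tx": 0.02,"ty": -0.04,"tz": 0,"twist": 0},{"tx": 0.02,"ty": -0.04,"tz": 0,"twist": 0},{"tx": 0.02,"ty": -0.04,"tz": 0,"twist": 0},{"tx": 0.02,"ty": -0.04,"tz": 0,"twist": 0},{"tx": 0.02,"ty": -0.04,"tz": 0,"twist": 0},{"tx": 0.02,"ty": -0.04,"tz": 0,"twist": 0},{"tx": 0.02,"ty": -0.04,"tz": 0,"twist": 0},{"tx": 0.02,"ty": -0.04,"tz": 0,"twist": 0}], "gripper": -0.3}}

```text
clock: 1.85
position: [0.3453, -0.2399, 0.2271]
ee_rot: [3.133, 0.219, 0.001]
force: [0.3, 0.2, 0.4]
width: 0.648
gripper_force: 0.0
```

```bash
python3 -c "from h import *;st()"
```

```text
t 1.85 u -317.9 v -264.2 z 227.1 yaw 8.01 tiltz [ 0.001 -0.001 -1.   ] Fu 0.3 Fv 0.1 Fz 0.4 w 60 xyz [ 345.3 -239.9  227.1] Tq [ 0.05 -0.1   0.01]
```

Call:
{"method": "move_arm", "body": {"motion": [{"tx": 0.019,"ty": -0.04,"tz": 0,"twist": 0},{"tx": 0.019,"ty": -0.04,"tz": 0,"twist": 0},{"tx": 0.019,"ty": -0.04,"tz": 0,"twist": 0},{"tx": 0.019,"ty": -0.04,"tz": 0,"twist": 0},{"tx": 0.019,"ty": -0.04,"tz": 0,"twist": 0},{"tx": 0.019,"ty": -0.04,"tz": 0,"twist": 0},{"tx": 0.019,"ty": -0.04,"tz": 0,"twist": 0},{"tx": 0,"ty": 0,"tz": 0.045,"twist": 0},{"tx": 0,"ty": 0,"tz": 0.045,"twist": 0},{"tx": 0,"ty": 0,"tz": 0.045,"twist": 0},{"tx": 0,"ty": 0,"tz": 0.045,"twist": 0},{"tx": 0,"ty": 0,"tz": 0,"twist": 0}]}}

```text
clock: 3.05
position: [0.4339, 0.0536, 0.0427]
ee_rot: [3.133, 0.221, -0.014]
force: [-0.4, 0.4, 0.9]
width: 0.647
gripper_force: 0.0
```

```bash
python3 - <<'E'
from h import *
st();cv2.imwrite("pics/d.png",arm.get_image("wrist")[:,:,::-1])
cv2.imwrite("pics/e.png",cv2.resize(arm.get_image("scene")[150:330,240:480,::-1],None,fx=3,fy=3,interpolation=cv2.INTER_CUBIC))
E
```

```text
t 3.05 u -189.2 v 14.1 z 42.7 yaw 8.05 tiltz [-0.009 -0.001 -1.   ] Fu -0.4 Fv 0.4 Fz 0.9 w 60 xyz [433.9  53.6  42.7] Tq [ 0.03  0.07 -0.04]
```

View pics/d.png

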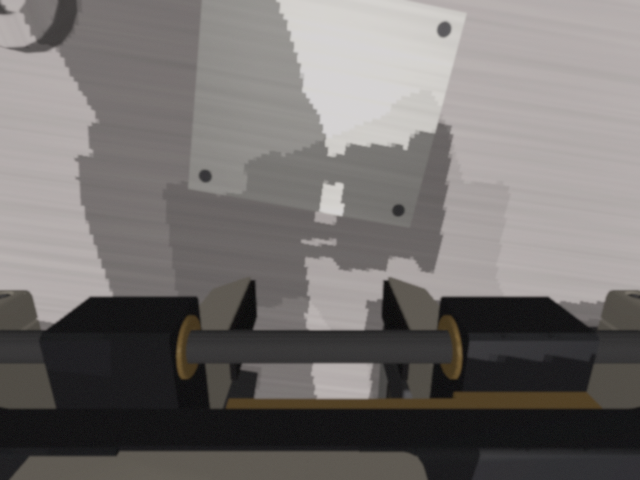

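The wrist view shows the cover's near edge running from (190,187) to (410,228), with the open fingers (255–383) roughly centred on it and behind it. Next I lower the tips beside the bench.

Call:
{"method": "move_arm", "body": {"motion": [{"tx": 0,"ty": 0,"tz": 0.015,"twist": 0},{"tx": 0,"ty": 0,"tz": 0.015,"twist": 0},{"tx": 0,"ty": 0,"tz": 0.006,"twist": 0},{"tx": 0,"ty": 0,"tz": 0,"twist": 0},{"tx": 0,"ty": 0,"tz": 0,"twist": 0},{"tx": 0,"ty": 0,"tz": 0,"twist": 0}]}}

```text
clock: 3.75
position: [0.4384, 0.0544, 0.0118]
ee_rot: [3.134, 0.219, 0.003]
force: [0.0, -0.0, 0.0]
width: 0.653
gripper_force: 0.0
```

```bash
python3 -c "from h import *;st()"
```

```text
t 3.75 u -184.8 v 14.2 z 11.8 yaw 8.01 tiltz [ 0.002  0.    -1.   ] Fu 0.0 Fv -0.0 Fz 0.0 w 60 xyz [438.4  54.4  11.8] Tq [ 0.09  0.05 -0.04]
```

Call:
{"method": "move_arm", "body": {"motion": [{"tx": 0,"ty": 0,"tz": 0.004,"twist": 0},{"tx": 0,"ty": 0,"tz": 0.003,"twist": 0},{"tx": 0,"ty": 0,"tz": 0,"twist": 0},{"tx": 0.006,"ty": 0,"tz": 0,"twist": 0},{"tx": 0.006,"ty": 0,"tz": 0,"twist": 0},{"tx": 0.005,"ty": 0,"tz": 0,"twist": 0},{"tx": 0.005,"ty": 0,"tz": 0,"twist": 0},{"tx": 0.005,"ty": 0,"tz": 0,"twist": 0},{"tx": 0.005,"ty": 0,"tz": 0,"twist": 0},{"tx": 0,"ty": 0,"tz": 0,"twist": 0}]}}

```text
clock: 4.75
position: [0.4704, 0.0591, 0.0038]
ee_rot: [-3.133, -0.22, -0.002]
force: [0.7, 0.2, -0.4]
width: 0.652
gripper_force: 0.0
```

```bash
python3 -c "from h import *;st()"
```

```text
t 4.75 u -152.3 v 14.5 z 3.8 yaw 8.02 tiltz [ 0.001  0.001 -1.   ] Fu 0.7 Fv 0.1 Fz -0.4 w 60 xyz [470.4  59.1   3.8] Tq [ 0.03  0.02 -0.01]
```

Call:
{"method": "move_arm", "body": {"motion": [{"tx": 0.004,"ty": 0,"tz": 0,"twist": 0},{"tx": 0.004,"ty": 0,"tz": 0,"twist": 0},{"tx": 0.004,"ty": 0,"tz": 0,"twist": 0},{"tx": 0.004,"ty": 0,"tz": 0,"twist": 0},{"tx": 0.004,"ty": 0,"tz": 0,"twist": 0},{"tx": 0.004,"ty": 0,"tz": 0,"twist": 0}]}}

```text
clock: 5.35
position: [0.4933, 0.0622, 0.0037]
ee_rot: [-3.134, -0.22, 0.0]
force: [-1.9, -0.3, -0.2]
width: 0.648
gripper_force: 1.1
```

```bash
python3 - <<'E'
from h import *
st();st()
t=arm.get_image("top")[120:280,220:380,::-1];st()
w=arm.get_image("wrist")[:,:,::-1]
cv2.imwrite("pics/f.png",np.hstack([cv2.resize(t,(400,400),interpolation=cv2.INTER_CUBIC),cv2.resize(w[:,:,:],(400,300)) .repeat(1,0) if 0 else cv2.resize(w[:400],(400,400))]))
E
```

```text
t 5.35 u -129.3 v 14.4 z 3.7 yaw 8.03 tiltz [-0.  0. -1.] Fu -2.0 Fv -0.0 Fz -0.2 w 60 xyz [493.3  62.2   3.7] Tq [-0.02  0.51  0.02]
t 5.35 u -129.3 v 14.4 z 3.7 yaw 8.03 tiltz [-0.  0. -1.] Fu -2.0 Fv -0.0 Fz -0.2 w 60 xyz [493.3  62.2   3.7] Tq [-0.02  0.51  0.02]
t 5.40 u -128.4 v 14.4 z 3.8 yaw 8.02 tiltz [ 0.001  0.    -1.   ] Fu -0.9 Fv -0.7 Fz -0.3 w 60 xyz [494.2  62.4   3.8] Tq [0.03 0.24 0.06]
```

View pics/f.png

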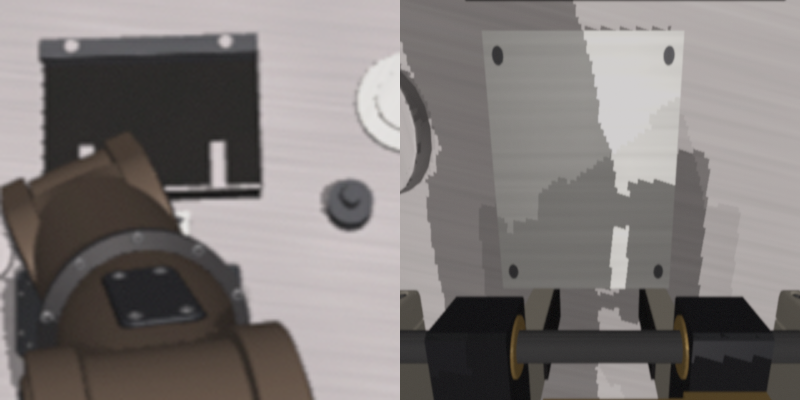

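Call:
{"method": "move_arm", "body": {"motion": [{"tx": 0.003,"ty": 0,"tz": 0,"twist": 0},{"tx": 0.003,"ty": 0,"tz": 0,"twist": 0},{"tx": 0.002,"ty": 0,"tz": 0,"twist": 0},{"tx": 0.002,"ty": 0,"tz": 0,"twist": 0},{"tx": 0.002,"ty": 0,"tz": 0,"twist": 0},{"tx": 0,"ty": 0,"tz": 0,"twist": 0}]}}

```text
clock: 6.05
position: [0.5054, 0.0638, 0.0037]
ee_rot: [-3.134, -0.219, -0.001]
force: [-1.0, 0.1, -0.4]
width: 0.652
gripper_force: 0.7
```

```bash
python3 -c "from h import *;st()"
```

```text
t 6.05 u -117.1 v 14.3 z 3.7 yaw 8.01 tiltz [ 0.001  0.    -1.   ] Fu -0.9 Fv 0.2 Fz -0.4 w 60 xyz [505.4  63.8   3.7] Tq [-0.03  0.29 -0.01]
```

Call:
{"method": "move_arm", "body": {"motion": [{"tx": 0.001,"ty": 0,"tz": 0,"twist": 0},{"tx": 0.001,"ty": 0,"tz": 0,"twist": 0},{"tx": 0.001,"ty": 0,"tz": 0,"twist": 0},{"tx": 0.001,"ty": 0,"tz": 0,"twist": 0}]}}

```text
clock: 6.45
position: [0.5079, 0.0642, 0.0036]
ee_rot: [3.133, 0.22, -0.003]
force: [-8.0, -0.6, 6.0]
width: 0.646
gripper_force: 4.2
```

```bash
python3 -c "from h import *;st()"
```

```text
t 6.45 u -114.5 v 14.2 z 3.6 yaw 8.02 tiltz [-0.002 -0.001 -1.   ] Fu -8.0 Fv 0.5 Fz 6.0 w 59 xyz [507.9  64.2   3.6] Tq [-0.11  1.78 -0.02]
```

Call:
{"method": "move_arm", "body": {"motion": [{"tx": 0.001,"ty": 0,"tz": 0,"twist": 0},{"tx": 0.001,"ty": 0,"tz": 0,"twist": 0},{"tx": 0.001,"ty": 0,"tz": 0,"twist": 0}]}}

```text
clock: 6.75
position: [0.508, 0.0641, 0.0032]
ee_rot: [3.132, 0.22, -0.011]
force: [-16.7, -1.3, 11.5]
width: 0.647
gripper_force: 8.3
```

```bash
python3 -c "from h import *;st()"
```

```text
t 6.75 u -114.5 v 14.2 z 3.2 yaw 8.03 tiltz [-0.007 -0.002 -1.   ] Fu -16.7 Fv 1.1 Fz 11.5 w 60 xyz [508.   64.1   3.2] Tq [-0.24  3.52 -0.01]
```

Call:
{"method": "move_arm", "body": {"motion": [{"tx": -0.002,"ty": 0,"tz": -0.001,"twist": 0},{"tx": -0.001,"ty": 0,"tz": -0.002,"twist": 0},{"tx": 0,"ty": 0,"tz": -0.001,"twist": 0}]}}

```text
clock: 7.05
position: [0.5079, 0.0641, 0.0075]
ee_rot: [3.134, 0.22, -0.003]
force: [-6.3, -0.6, -1.1]
width: 0.648
gripper_force: 2.9
```

```bash
python3 - <<'E'
from h import *
st()
P=np.array([(100,16),(100,8),(95,0),(95,8),(0,8),(0,16),(5,0)],float)
for a in range(0,111,5):
    t=np.radians(a);M=np.array([[np.cos(t),np.sin(t)],[-np.sin(t),np.cos(t)]])
    Q=P@M.T;Q[:,1]-=Q[:,1].min()
    if a<=90:Q[:,0]-=Q[:,0].max()
    print(a,(Q[4]-[-100,8]).round(1),"top corner",(Q[5]-[-100,8]).round(1))
E
```

```text
t 7.05 u -114.6 v 14.2 z 7.5 yaw 8.02 tiltz [-0.002 -0.001 -1.   ] Fu -6.4 Fv 0.3 Fz -1.1 w 60 xyz [507.9  64.1   7.5] Tq [-0.09  1.3   0.01]
0 [0. 0.] top corner [0. 8.]
5 [-0.3  8.2] top corner [ 0.4 16.2]
10 [ 0.1 16.4] top corner [ 1.5 24.3]
15 [ 1.3 24.3] top corner [ 3.4 32. ]
20 [ 3.3 32. ] top corner [ 6.  39.5]
25 [ 6.  39.4] top corner [ 9.4 46.6]
30 [ 9.4 46.4] top corner [13.4 53.4]
35 [13.5 53. ] top corner [18.1 59.6]
40 [18.3 59.2] top corner [23.4 65.3]
45 [23.6 64.8] top corner [29.3 70.5]
50 [29.6 69.9] top corner [35.7 75.1]
55 [36.1 74.4] top corner [42.6 79. ]
60 [43.1 78.6] top corner [50.  82.6]
65 [50.5 82.6] top corner [57.7 86. ]
70 [58.3 86. ] top corner [65.8 88.7]
75 [66.4 88.6] top corner [74.1 90.7]
80 [74.8 90.5] top corner [82.6 91.9]
85 [83.3 91.6] top corner [91.3 92.3]
90 [92. 92.] top corner [100.  92.]
95 [108.   92.3] top corner [115.9  91.6]
100 [107.9  91.9] top corner [115.8  90.5]
105 [107.7  90.7] top corner [115.5  88.6]
110 [107.5  88.7] top corner [115.  86.]
```

Call:
{"method": "move_arm", "body": {"motion": [{"tx": 0,"ty": 0,"tz": -0.002,"twist": 0},{"tx": 0,"ty": 0,"tz": -0.002,"twist": 0},{"tx": 0,"ty": 0,"tz": 0,"twist": 0}]}}

```text
clock: 7.35
position: [0.5079, 0.0641, 0.0116]
ee_rot: [3.133, 0.22, -0.003]
force: [-6.3, 0.2, -1.9]
width: 0.65
gripper_force: 3.0
```

```bash
python3 - <<'E'
from h import *
st()
w=arm.get_image("wrist")[:,:,::-1]
cv2.imwrite("pics/g.png",np.hstack([w[180:400,180:460],cv2.imread("pics/d.png")[180:400,180:460]])) 
cv2.imwrite("pics/g2.png",cv2.resize(w[150:400,160:480],(768,600)))
E
```

```text
t 7.35 u -114.5 v 14.2 z 11.6 yaw 8.02 tiltz [-0.002 -0.001 -1.   ] Fu -6.2 Fv 1.1 Fz -1.9 w 60 xyz [507.9  64.1  11.6] Tq [-0.07  1.3  -0.03]
```

View pics/g2.png

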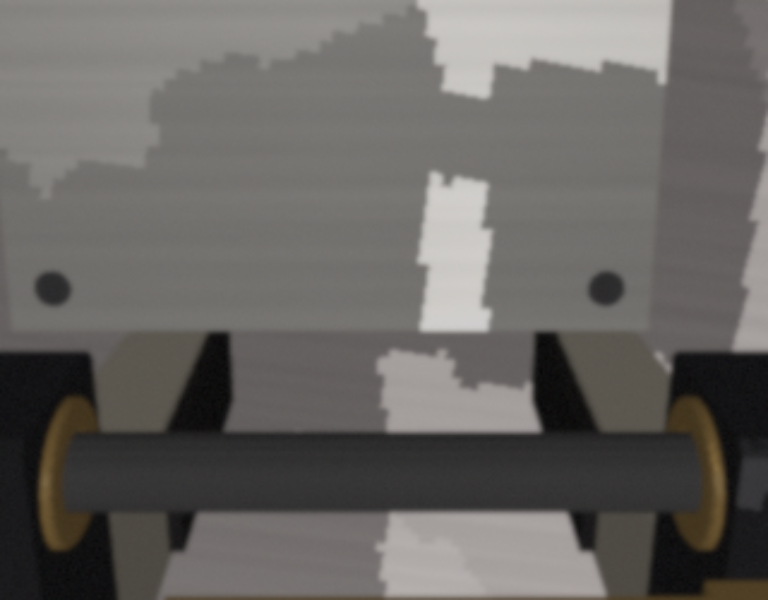

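The near edge keeps its 267 px width while the hand has risen 8 mm, so the cover is rising with the fingers. I continue along the arc.

Call:
{"method": "move_arm", "body": {"motion": [{"tx": 0.0,"ty": 0,"tz": -0.003,"twist": 0},{"tx": 0.0005,"ty": 0,"tz": -0.003,"twist": 0},{"tx": 0.0005,"ty": 0,"tz": -0.003,"twist": 0},{"tx": 0.0005,"ty": 0,"tz": -0.003,"twist": 0},{"tx": 0.0005,"ty": 0,"tz": -0.003,"twist": 0},{"tx": 0.0005,"ty": 0,"tz": -0.003,"twist": 0}]}}

```text
clock: 8.0
position: [0.5098, 0.0644, 0.0295]
ee_rot: [3.133, 0.22, -0.004]
force: [-8.2, -0.3, -0.0]
width: 0.647
gripper_force: 3.7
```

```bash
python3 -c "from h import *;st()"
```

```text
t 8.00 u -112.6 v 14.2 z 29.5 yaw 8.02 tiltz [-0.003 -0.001 -1.   ] Fu -8.2 Fv 0.8 Fz -0.0 w 59 xyz [509.8  64.4  29.5] Tq [-0.15  1.72  0.04]
```

Call:
{"method": "move_arm", "body": {"motion": [{"tx": 0.0008,"ty": 0,"tz": -0.0035,"twist": 0},{"tx": 0.001,"ty": 0,"tz": -0.0035,"twist": 0},{"tx": 0.001,"ty": 0,"tz": -0.0035,"twist": 0},{"tx": 0.0012,"ty": 0,"tz": -0.0035,"twist": 0},{"tx": 0.0014,"ty": 0,"tz": -0.0035,"twist": 0},{"tx": 0.0016,"ty": 0,"tz": -0.0035,"twist": 0}]}}

```text
clock: 8.6
position: [0.5165, 0.0652, 0.0506]
ee_rot: [3.133, 0.22, -0.005]
force: [-9.1, -1.8, 2.6]
width: 0.649
gripper_force: 4.7
```

```bash
python3 -c "from h import *;st()"
```

```text
t 8.60 u -105.9 v 14.1 z 50.6 yaw 8.02 tiltz [-0.003 -0.001 -1.   ] Fu -9.3 Fv -0.5 Fz 2.6 w 60 xyz [516.5  65.2  50.6] Tq [-0.24  2.11 -0.  ]
```

Call:
{"method": "move_arm", "body": {"motion": [{"tx": 0.0014,"ty": 0,"tz": -0.0032,"twist": 0},{"tx": 0.0018,"ty": 0,"tz": -0.0031,"twist": 0},{"tx": 0.0021,"ty": 0,"tz": -0.003,"twist": 0},{"tx": 0.0023,"ty": 0,"tz": -0.003,"twist": 0},{"tx": 0.0025,"ty": 0,"tz": -0.003,"twist": 0},{"tx": 0.0026,"ty": 0,"tz": -0.0028,"twist": 0}]}}

```text
clock: 9.2
position: [0.5303, 0.0673, 0.0692]
ee_rot: [3.134, 0.22, -0.002]
force: [-6.4, -1.5, 3.2]
width: 0.65
gripper_force: 3.4
```

```bash
python3 -c "from h import *;st()"
```

```text
t 9.20 u -91.9 v 14.2 z 69.2 yaw 8.01 tiltz [-0.001 -0.    -1.   ] Fu -6.5 Fv -0.6 Fz 3.2 w 60 xyz [530.3  67.3  69.2] Tq [-0.2   1.55  0.01]
```

Call:
{"method": "move_arm", "body": {"motion": [{"tx": 0.0024,"ty": 0,"tz": -0.0022,"twist": 0},{"tx": 0.0025,"ty": 0,"tz": -0.002,"twist": 0},{"tx": 0.0026,"ty": 0,"tz": -0.002,"twist": 0},{"tx": 0.0026,"ty": 0,"tz": -0.0018,"twist": 0},{"tx": 0.0027,"ty": 0,"tz": -0.0018,"twist": 0},{"tx": 0.0027,"ty": 0,"tz": -0.0016,"twist": 0},{"tx": 0.0028,"ty": 0,"tz": -0.0016,"twist": 0}]}}

```text
clock: 9.9
position: [0.5497, 0.0701, 0.0822]
ee_rot: [-3.134, -0.22, -0.002]
force: [-2.4, -1.4, 2.0]
width: 0.65
gripper_force: 1.4
```

```bash
python3 -c "from h import *;st()"
```

```text
t 9.90 u -72.3 v 14.3 z 82.2 yaw 8.02 tiltz [ 0.001  0.    -1.   ] Fu -2.5 Fv -1.1 Fz 2.0 w 60 xyz [549.7  70.1  82.2] Tq [-0.08  0.69 -0.03]
```

Call:
{"method": "move_arm", "body": {"motion": [{"tx": 0.0034,"ty": 0,"tz": -0.0018,"twist": 0},{"tx": 0.0034,"ty": 0,"tz": -0.0016,"twist": 0},{"tx": 0.0034,"ty": 0,"tz": -0.0014,"twist": 0},{"tx": 0.0032,"ty": 0,"tz": -0.0014,"twist": 0},{"tx": 0.0032,"ty": 0,"tz": -0.0012,"twist": 0}]}}

```text
clock: 10.4
position: [0.5659, 0.0724, 0.0893]
ee_rot: [-3.134, -0.22, -0.001]
force: [-1.5, -0.0, 0.5]
width: 0.645
gripper_force: 0.6
```

```bash
python3 -c "from h import *;st()"
```

```text
t 10.40 u -56.0 v 14.3 z 89.3 yaw 8.02 tiltz [ 0.  0. -1.] Fu -1.5 Fv 0.2 Fz 0.5 w 59 xyz [565.9  72.4  89.3] Tq [0.02 0.31 0.05]
```

Call:
{"method": "move_arm", "body": {"motion": [{"tx": 0.0035,"ty": 0,"tz": -0.0012,"twist": 0},{"tx": 0.0035,"ty": 0,"tz": -0.001,"twist": 0},{"tx": 0.0035,"ty": 0,"tz": -0.001,"twist": 0},{"tx": 0.0035,"ty": 0,"tz": -0.001,"twist": 0},{"tx": 0.0035,"ty": 0,"tz": -0.0008,"twist": 0},{"tx": 0.0035,"ty": 0,"tz": -0.0008,"twist": 0},{"tx": 0.0035,"ty": 0,"tz": -0.0006,"twist": 0}]}}

```text
clock: 11.1
position: [0.59, 0.0758, 0.0956]
ee_rot: [3.134, 0.22, 0.0]
force: [0.9, -0.5, -0.4]
width: 0.653
gripper_force: 0.1
```

```bash
python3 -c "from h import *;st()"
```

```text
t 11.10 u -31.6 v 14.3 z 95.6 yaw 8.02 tiltz [ 0. -0. -1.] Fu 0.8 Fv -0.6 Fz -0.4 w 60 xyz [590.   75.8  95.6] Tq [ 0.02  0.03 -0.02]
```

```bash
python3 - <<'E'
from h import *
w=arm.get_image("scene")[:,:,::-1]
cv2.imwrite("pics/i.png",cv2.resize(w[180:340,310:500],(712,600),interpolation=cv2.INTER_CUBIC));st()
E
```

```text
t 11.15 u -31.0 v 14.3 z 95.8 yaw 8.01 tiltz [ 0.001  0.    -1.   ] Fu -0.0 Fv 0.2 Fz 0.6 w 60 xyz [590.7  75.9  95.8] Tq [0.08 0.08 0.02]
```

View pics/i.png

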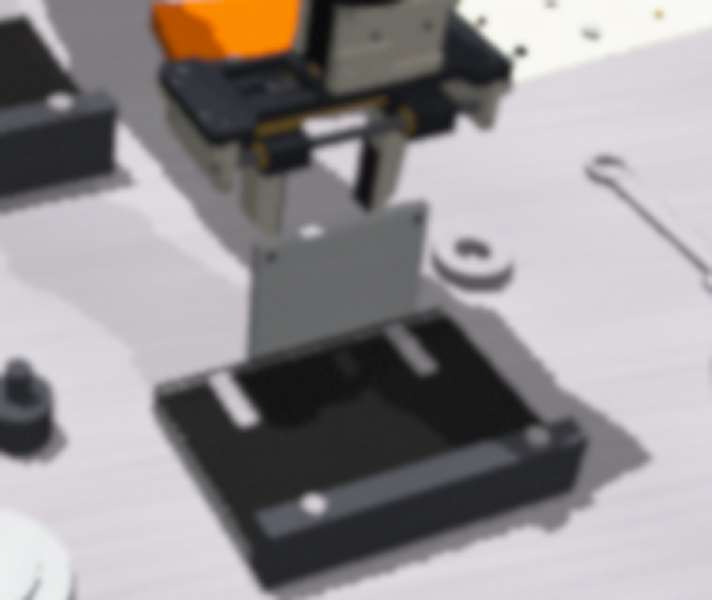

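The cover stands upright against the stop plate (crop 250–425, 210–350), with both fingers behind its top. I push on past upright.

Call:
{"method": "move_arm", "body": {"motion": [{"tx": 0.003,"ty": 0,"tz": 0,"twist": 0},{"tx": 0.003,"ty": 0,"tz": 0,"twist": 0},{"tx": 0.003,"ty": 0,"tz": 0,"twist": 0},{"tx": 0.003,"ty": 0,"tz": 0,"twist": 0},{"tx": 0.004,"ty": 0,"tz": 0,"twist": 0},{"tx": 0.004,"ty": 0,"tz": 0,"twist": 0}]}}

```text
clock: 11.75
position: [0.6101, 0.0786, 0.0963]
ee_rot: [3.134, 0.22, 0.002]
force: [0.0, 0.9, 5.4]
width: 0.65
gripper_force: 2.6
```

```bash
python3 -c "from h import *;st()"
```

```text
t 11.75 u -11.3 v 14.3 z 96.3 yaw 8.02 tiltz [ 0.001  0.    -1.   ] Fu 0.1 Fv 0.9 Fz 5.4 w 60 xyz [610.1  78.6  96.3] Tq [-0.09  0.24  0.04]
```

Call:
{"method": "move_arm", "body": {"motion": [{"tx": 0,"ty": 0,"tz": -0.0015,"twist": 0},{"tx": 0.002,"ty": 0,"tz": -0.001,"twist": 0},{"tx": 0.003,"ty": 0,"tz": 0,"twist": 0},{"tx": 0.003,"ty": 0,"tz": 0,"twist": 0}]}}

```text
clock: 12.15
position: [0.6175, 0.0796, 0.098]
ee_rot: [3.134, 0.22, -0.0]
force: [-0.7, 0.2, -0.4]
width: 0.65
gripper_force: 0.1
```

```bash
python3 -c "from h import *;st()"
```

```text
t 12.15 u -3.9 v 14.3 z 98.0 yaw 8.02 tiltz [-0. -0. -1.] Fu -0.7 Fv 0.3 Fz -0.4 w 60 xyz [617.5  79.6  98. ] Tq [-0.04  0.07  0.02]
```

Call:
{"method": "move_arm", "body": {"motion": [{"tx": 0.004,"ty": 0,"tz": 0,"twist": 0},{"tx": 0.004,"ty": 0,"tz": 0,"twist": 0},{"tx": 0.004,"ty": 0,"tz": 0,"twist": 0},{"tx": 0,"ty": 0,"tz": 0,"twist": 0},{"tx": 0,"ty": 0,"tz": 0,"twist": 0},{"tx": 0,"ty": 0,"tz": 0,"twist": 0}]}}

```text
clock: 12.75
position: [0.6291, 0.0813, 0.0981]
ee_rot: [3.134, 0.22, -0.0]
force: [0.6, -0.1, -0.2]
width: 0.647
gripper_force: 0.0
```

```bash
python3 - <<'E'
from h import *
w=arm.get_image("scene")[:,:,::-1]
cv2.imwrite("pics/j.png",cv2.resize(w[180:340,310:500],(712,600),interpolation=cv2.INTER_CUBIC));st()
E
```

```text
t 12.80 u 7.9 v 14.3 z 98.1 yaw 8.02 tiltz [-0. -0. -1.] Fu -0.1 Fv -0.2 Fz 0.2 w 60 xyz [629.1  81.3  98.1] Tq [ 0.   -0.01  0.01]
```

View pics/j.png

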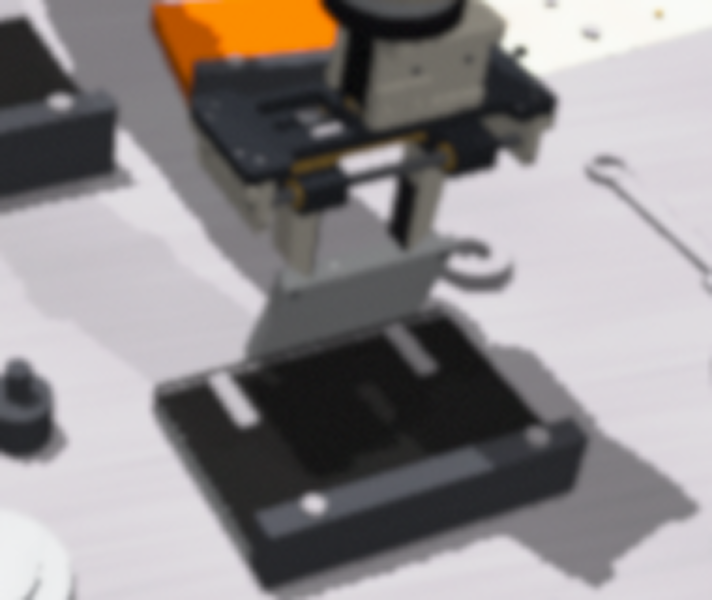

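Call:
{"method": "move_arm", "body": {"motion": [{"tx": 0,"ty": 0,"tz": 0,"twist": 0},{"tx": 0,"ty": 0,"tz": 0,"twist": 0},{"tx": 0,"ty": 0,"tz": 0,"twist": 0}]}}

```text
clock: 13.1
position: [0.6292, 0.0813, 0.0982]
ee_rot: [3.134, 0.22, 0.0]
force: [0.2, -0.4, -0.3]
width: 0.654
gripper_force: 0.0
```

```bash
python3 - <<'E'
from h import *
w=arm.get_image("scene")[:,:,::-1];st()
a=cv2.imread("pics/j.png");b=cv2.resize(w[180:340,310:500],(712,600),interpolation=cv2.INTER_CUBIC);cv2.imwrite("pics/k.png",b)
print(np.abs(a.astype(int)-b).mean(),np.abs(a.astype(int)-b)[200:400,220:480].mean())
for q in("cover","cover_near"):
  for r in arm.place_of("scene",q)[:3]:print(q,r["conf"],np.array(r["point"])*[640,480])
E
```

```text
t 13.15 u 8.0 v 14.3 z 98.1 yaw 8.01 tiltz [-0. -0. -1.] Fu -0.1 Fv 0.1 Fz 0.1 w 59 xyz [629.2  81.3  98.1] Tq [ 0.03  0.03 -0.  ]
0.4668445692883895 0.5705769230769231
cover 0.65 [405.312 259.104]
cover_near 0.57 [407.296 252.384]
```

```bash
python3 - <<'E'
from h import *
from scipy.optimize import least_squares
ex=np.array([np.cos(Y),np.sin(Y)]);ey=np.array([-ex[1],ex[0]])
s=np.array([712/190,600/160])
W=lambda u,v,z:np.array([*(S+u*ex+v*ey),z])/1000
for n,pts in(("upright",[(255,243),(425,204),(250,352),(425,312)]),("lean",[(285,275),(455,240),(250,355),(430,315)])):
  for p in pts:
    px=np.array(p)/s+[310,180]
    for v in ([-36] if p[0]<300 else [79]):
      r=least_squares(lambda q:proj("scene",W(q[0],v,q[1]))[0]-px,[0,50]).x;print(n,p,"u,z",r.round(1))
print(proj("scene",W(8+9.5,-16,98))*s*0+ (proj("scene",[W(17.5,-16+14,98),W(17.5,58,98),W(-4.5,60,22)])-[310,180])*s)
E
```

```text
upright (255, 243) u,z [-10.3 106.2]
upright (425, 204) u,z [-11.8 101.5]
upright (250, 352) u,z [-1.3 29. ]
upright (425, 312) u,z [ 8.4 32.3]
lean (285, 275) u,z [ 24.8 110.2]
lean (455, 240) u,z [21.4 99.2]
lean (250, 355) u,z [-0.8 26.9]
lean (430, 315) u,z [13.5 34.1]
[[329.4573217  269.64257813]
 [420.09772324 245.79416344]
 [384.8260402  318.78994746]]
```

The cover is leaning about 20° past upright and hasn't moved. The fingertips now sit over its top edge, ahead of the pivot, so a slight forward-and-down move should tip it on.

Call:
{"method": "move_arm", "body": {"motion": [{"tx": 0.003,"ty": 0,"tz": 0.001,"twist": 0},{"tx": 0.003,"ty": 0,"tz": 0.001,"twist": 0},{"tx": 0,"ty": 0,"tz": 0,"twist": 0}]}}

```text
clock: 13.55
position: [0.6356, 0.0822, 0.0959]
ee_rot: [-3.134, -0.219, -0.0]
force: [-0.6, -0.5, 0.2]
width: 0.652
gripper_force: 0.0
```

```bash
python3 - <<'E'
from h import *
w=arm.get_image("scene")[:,:,::-1];st()
a=cv2.imread("pics/k.png");b=cv2.resize(w[180:340,310:500],(712,600),interpolation=cv2.INTER_CUBIC);cv2.imwrite("pics/l.png",b)
for q in("cover","cover_near"):
  for r in arm.place_of("scene",q)[:3]:print(q,r["conf"],np.array(r["point"])*[640,480])
for r in arm.regions_of("scene","cover")[:1]:
  ys,xs=np.where(r["region"]);print(len(xs),xs.min(),xs.max(),ys.min(),ys.max())
E
```

```text
t 13.60 u 14.2 v 14.3 z 95.9 yaw 8.02 tiltz [-0. -0. -1.] Fu -0.3 Fv -0.5 Fz -0.3 w 60 xyz [635.4  82.2  95.9] Tq [ 0.01  0.02 -0.04]
cover 0.56 [402.624 262.512]
cover_near 0.39 [314.816 294.912]
773 374 434 247 275
```

View pics/l.png

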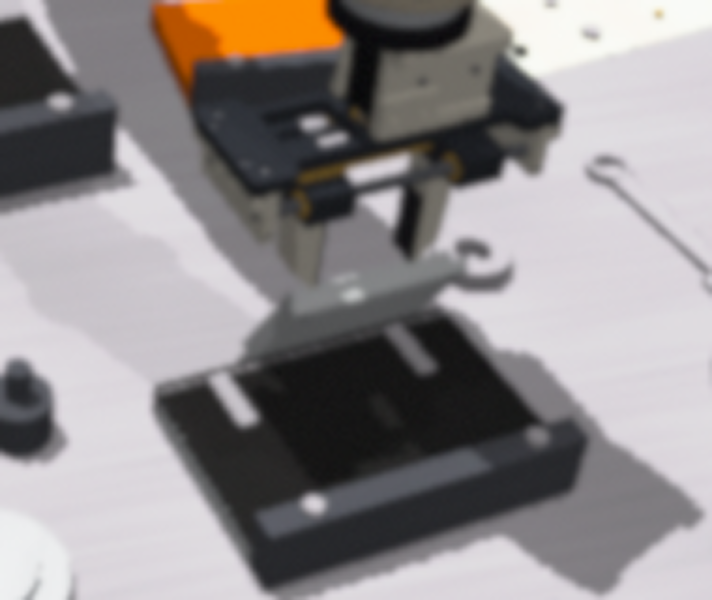

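Call:
{"method": "move_arm", "body": {"motion": [{"tx": 0.003,"ty": 0,"tz": 0.002,"twist": 0},{"tx": 0.003,"ty": 0,"tz": 0.002,"twist": 0},{"tx": 0.003,"ty": 0,"tz": 0.002,"twist": 0},{"tx": 0,"ty": 0,"tz": 0,"twist": 0}]}}

```text
clock: 14.15
position: [0.6444, 0.0834, 0.0897]
ee_rot: [3.134, 0.22, -0.0]
force: [-0.8, -0.4, -0.1]
width: 0.651
gripper_force: 0.0
```

```bash
cat >reg.py <<'E'
from h import *
st()
t=arm.get_image("scene")
for r in arm.regions_of("scene","cover")[:1]:
  m=r["region"].astype(np.uint8);c=max(cv2.findContours(m,0,1)[0],key=len)
  print(r["conf"],m.sum(),cv2.approxPolyDP(c,3,True)[:,0].tolist())
E
python3 reg.py
```

```text
t 14.15 u 23.3 v 14.3 z 89.7 yaw 8.02 tiltz [-0. -0. -1.] Fu -0.9 Fv -0.3 Fz -0.1 w 60 xyz [644.4  83.4  89.7] Tq [0.   0.04 0.04]
0.88 1673 [[434, 275], [413, 251], [398, 254], [394, 260], [384, 257], [371, 263], [390, 292], [426, 283]]
```

```bash
python3 - <<'E'
from h import *
ex=np.array([np.cos(Y),np.sin(Y)]);ey=np.array([-ex[1],ex[0]])
W=lambda u,v,z:np.array([*(S+u*ex+v*ey),z])/1000
print(proj("scene",[W(73,-36,30),W(73,79,30),W(-27,-36,30),W(-27,79,30)]).round(0).tolist())
E
python3 reg.py
```

```text
[[393.0, 296.0], [439.0, 282.0], [372.0, 266.0], [415.0, 255.0]]
t 14.25 u 23.0 v 14.3 z 89.9 yaw 8.02 tiltz [-0. -0. -1.] Fu 0.2 Fv -0.2 Fz 0.4 w 60 xyz [644.1  83.4  89.9] Tq [-0.01  0.    0.04]
0.84 1682 [[436, 277], [412, 250], [398, 254], [395, 261], [386, 257], [371, 263], [391, 292]]
```

The cover now lies flat on the rubber, with its corners projecting where I expected, (391,292) and (436,277). I go back behind its overhanging edge and lower.

Call:
{"method": "move_arm", "body": {"motion": [{"tx": 0,"ty": 0,"tz": -0.02,"twist": 0},{"tx": -0.03,"ty": -0.004,"tz": 0,"twist": 0},{"tx": -0.03,"ty": -0.004,"tz": 0,"twist": 0},{"tx": -0.03,"ty": 0,"tz": 0,"twist": 0},{"tx": 0,"ty": 0,"tz": 0,"twist": 0},{"tx": 0,"ty": 0,"tz": 0.03,"twist": 0},{"tx": 0,"ty": 0,"tz": 0.03,"twist": 0},{"tx": 0,"ty": 0,"tz": 0,"twist": 0},{"tx": 0,"ty": 0,"tz": 0,"twist": 0},{"tx": 0,"ty": 0,"tz": 0,"twist": 0}]}}

```text
clock: 15.35
position: [0.5551, 0.0792, 0.0515]
ee_rot: [-3.134, -0.22, -0.003]
force: [-0.2, -0.1, 0.5]
width: 0.65
gripper_force: 0.0
```

```bash
python3 - <<'E'
from h import *
st()
t=arm.get_image("top")
cv2.imwrite("pics/m_top.png",t[:,:,::-1]);w=arm.get_image("wrist");c=arm.calibration("wrist");cv2.imwrite("pics/m_wrist.png",w[:,:,::-1])
for cam,im in(("top",t),("wrist",w)):
 for r in arm.regions_of(cam,"cover")[:1]:
  m=r["region"].astype(np.uint8);cs=max(cv2.findContours(m,0,1)[0],key=len)
  P=cv2.approxPolyDP(cs,4,True)[:,0].astype(float)
  q=ray(cam,P,.030)[:,:2]*1000-S
  print(cam,r["conf"],m.sum(),P.tolist(),np.c_[q@[np.cos(Y),np.sin(Y)],q@[-np.sin(Y),np.cos(Y)]].round(0).tolist())
E
```

```text
t 15.35 u -65.7 v 22.5 z 51.5 yaw 8.02 tiltz [ 0.002  0.001 -1.   ] Fu -0.2 Fv -0.1 Fz 0.5 w 60 xyz [555.1  79.2  51.5] Tq [ 0.03  0.   -0.02]
top 0.61 122 [[287.0, 170.0], [294.0, 185.0], [295.0, 171.0]] [[60.0, -16.0], [24.0, -31.0], [57.0, -34.0]]
wrist 0.73 54073 [[185.0, 16.0], [205.0, 236.0], [428.0, 234.0], [448.0, 16.0]] [[57.0, 80.0], [-41.0, 80.0], [-40.0, -33.0], [57.0, -33.0]]
```

Call:
{"method": "move_arm", "body": {"motion": [{"tx": 0,"ty": 0,"tz": 0.015,"twist": 0},{"tx": 0,"ty": 0,"tz": 0.0105,"twist": 0},{"tx": 0,"ty": 0,"tz": 0,"twist": 0},{"tx": 0,"ty": 0,"tz": 0,"twist": 0},{"tx": 0.003,"ty": 0,"tz": 0,"twist": 0},{"tx": 0.003,"ty": 0,"tz": 0,"twist": 0},{"tx": 0.003,"ty": 0,"tz": 0,"twist": 0}]}}

```text
clock: 16.25
position: [0.5635, 0.0801, 0.025]
ee_rot: [-3.134, -0.22, -0.001]
force: [0.6, -0.3, -0.2]
width: 0.646
gripper_force: 0.0
```

```bash
python3 -c "from h import *;st()"
```

```text
t 16.25 u -57.3 v 22.3 z 25.0 yaw 8.02 tiltz [ 0.001  0.    -1.   ] Fu 0.6 Fv -0.4 Fz -0.2 w 59 xyz [563.5  80.1  25. ] Tq [ 0.05  0.02 -0.02]
```

Call:
{"method": "move_arm", "body": {"motion": [{"tx": 0.003,"ty": 0,"tz": -0.001,"twist": 0},{"tx": 0.003,"ty": 0,"tz": 0,"twist": 0},{"tx": 0.003,"ty": 0,"tz": 0,"twist": 0},{"tx": 0.003,"ty": 0,"tz": 0,"twist": 0},{"tx": 0.003,"ty": 0,"tz": 0,"twist": 0},{"tx": 0.003,"ty": 0,"tz": 0,"twist": 0}]}}

```text
clock: 16.85
position: [0.5801, 0.0824, 0.0255]
ee_rot: [3.134, 0.22, -0.002]
force: [-5.3, -0.6, 4.1]
width: 0.649
gripper_force: 3.0
```

```bash
python3 -c "from h import *;st()"
```

```text
t 16.85 u -40.5 v 22.3 z 25.5 yaw 8.03 tiltz [-0.001 -0.    -1.   ] Fu -5.3 Fv 0.2 Fz 4.1 w 60 xyz [580.1  82.4  25.5] Tq [-0.15  1.3   0.02]
```

Call:
{"method": "move_arm", "body": {"motion": [{"tx": 0.003,"ty": 0,"tz": -0.0007,"twist": 0},{"tx": 0.003,"ty": 0,"tz": -0.0006,"twist": 0},{"tx": 0.003,"ty": 0,"tz": 0,"twist": 0},{"tx": 0.003,"ty": 0,"tz": 0,"twist": 0},{"tx": 0.003,"ty": 0,"tz": 0,"twist": 0},{"tx": 0.003,"ty": 0,"tz": 0,"twist": 0}]}}

```text
clock: 17.45
position: [0.5986, 0.0851, 0.0269]
ee_rot: [3.134, 0.22, -0.0]
force: [-1.8, -0.4, 0.4]
width: 0.652
gripper_force: 1.2
```

```bash
python3 -c "from h import *;st()"
```

```text
t 17.45 u -21.8 v 22.3 z 26.9 yaw 8.02 tiltz [-0. -0. -1.] Fu -1.9 Fv -0.1 Fz 0.4 w 60 xyz [598.6  85.1  26.9] Tq [-0.02  0.61  0.01]
```

Call:
{"method": "move_arm", "body": {"motion": [{"tx": 0.003,"ty": 0,"tz": 0,"twist": 0},{"tx": 0.003,"ty": 0,"tz": 0,"twist": 0},{"tx": 0.003,"ty": 0,"tz": 0,"twist": 0},{"tx": 0.003,"ty": 0,"tz": 0,"twist": 0},{"tx": 0.003,"ty": 0,"tz": 0,"twist": 0},{"tx": 0.003,"ty": 0,"tz": 0,"twist": 0},{"tx": 0.003,"ty": 0,"tz": 0,"twist": 0}]}}

```text
clock: 18.15
position: [0.6195, 0.088, 0.0269]
ee_rot: [3.134, 0.22, -0.0]
force: [-1.1, -0.4, 0.1]
width: 0.646
gripper_force: 1.1
```

```bash
python3 -c "from h import *;st()"
```

```text
t 18.15 u -0.7 v 22.3 z 26.9 yaw 8.02 tiltz [-0. -0. -1.] Fu -1.1 Fv -0.3 Fz 0.1 w 59 xyz [619.5  88.   26.9] Tq [-0.08  0.55 -0.03]
```

Call:
{"method": "move_arm", "body": {"motion": [{"tx": 0.0015,"ty": 0,"tz": 0,"twist": 0},{"tx": 0.0015,"ty": 0,"tz": 0,"twist": 0},{"tx": 0.0015,"ty": 0,"tz": 0,"twist": 0}]}}

```text
clock: 18.45
position: [0.6237, 0.0886, 0.0269]
ee_rot: [3.134, 0.22, -0.0]
force: [-2.6, -0.9, -0.2]
width: 0.65
gripper_force: 1.2
```

```bash
python3 -c "from h import *;st()"
```

```text
t 18.45 u 3.5 v 22.3 z 26.9 yaw 8.02 tiltz [-0. -0. -1.] Fu -2.7 Fv -0.5 Fz -0.2 w 60 xyz [623.7  88.6  26.9] Tq [-0.09  0.55  0.03]
```

Call:
{"method": "move_arm", "body": {"motion": [{"tx": 0.0015,"ty": 0,"tz": 0,"twist": 0},{"tx": 0.0015,"ty": 0,"tz": 0,"twist": 0},{"tx": 0.0015,"ty": 0,"tz": 0,"twist": 0}]}}

```text
clock: 18.75
position: [0.6282, 0.0892, 0.0269]
ee_rot: [3.134, 0.22, 0.0]
force: [-2.3, -0.3, -0.3]
width: 0.652
gripper_force: 1.1
```

```bash
python3 -c "from h import *;st()"
```

```text
t 18.75 u 8.1 v 22.3 z 26.9 yaw 8.02 tiltz [ 0. -0. -1.] Fu -2.4 Fv 0.1 Fz -0.3 w 60 xyz [628.2  89.2  26.9] Tq [-0.03  0.49  0.  ]
```

Call:
{"method": "move_arm", "body": {"motion": [{"tx": 0.001,"ty": 0,"tz": 0,"twist": 0},{"tx": 0.001,"ty": 0,"tz": 0,"twist": 0},{"tx": 0.001,"ty": 0,"tz": 0,"twist": 0}]}}

```text
clock: 19.05
position: [0.6311, 0.0896, 0.0269]
ee_rot: [3.134, 0.22, -0.0]
force: [-2.7, -0.4, 0.3]
width: 0.65
gripper_force: 1.1
```

```bash
python3 -c "from h import *;st()"
```

```text
t 19.05 u 11.0 v 22.3 z 26.9 yaw 8.02 tiltz [-0. -0. -1.] Fu -2.7 Fv 0.0 Fz 0.3 w 60 xyz [631.1  89.6  26.9] Tq [-0.09  0.52  0.  ]
```

Call:
{"method": "move_arm", "body": {"motion": [{"tx": 0.001,"ty": 0,"tz": 0,"twist": 0},{"tx": 0.001,"ty": 0,"tz": 0,"twist": 0},{"tx": 0.001,"ty": 0,"tz": 0,"twist": 0}]}}

```text
clock: 19.35
position: [0.6325, 0.0898, 0.0267]
ee_rot: [3.133, 0.22, -0.005]
force: [-9.4, -1.6, 6.5]
width: 0.651
gripper_force: 5.0
```

```bash
python3 -c "from h import *;st()"
```

```text
t 19.35 u 12.4 v 22.3 z 26.7 yaw 8.03 tiltz [-0.003 -0.001 -1.   ] Fu -9.5 Fv -0.3 Fz 6.5 w 60 xyz [632.5  89.8  26.7] Tq [-0.27  2.15 -0.03]
```

Call:
{"method": "move_arm", "body": {"motion": [{"tx": 0.001,"ty": 0,"tz": 0,"twist": 0},{"tx": 0.001,"ty": 0,"tz": 0,"twist": 0}]}}

```text
clock: 19.55
position: [0.6327, 0.0899, 0.0265]
ee_rot: [3.133, 0.22, -0.01]
force: [-15.7, -1.6, 10.8]
width: 0.653
gripper_force: 8.0
```

```bash
python3 -c "from h import *;st()"
```

```text
t 19.55 u 12.6 v 22.3 z 26.5 yaw 8.03 tiltz [-0.006 -0.002 -1.   ] Fu -15.8 Fv 0.6 Fz 10.8 w 60 xyz [632.7  89.9  26.5] Tq [-0.41  3.47 -0.  ]
```

Contact with the fence. I ease off, back away and check flushness.

Call:
{"method": "move_arm", "body": {"motion": [{"tx": -0.003,"ty": 0,"tz": 0,"twist": 0},{"tx": -0.003,"ty": 0,"tz": 0,"twist": 0},{"tx": -0.01,"ty": 0,"tz": 0,"twist": 0},{"tx": -0.02,"ty": 0,"tz": 0,"twist": 0},{"tx": -0.04,"ty": 0,"tz": -0.01,"twist": 0},{"tx": -0.04,"ty": 0,"tz": -0.04,"twist": 0},{"tx": -0.04,"ty": 0,"tz": -0.04,"twist": 0},{"tx": 0,"ty": 0,"tz": -0.04,"twist": 0},{"tx": 0,"ty": 0,"tz": -0.02,"twist": 0},{"tx": 0,"ty": 0,"tz": 0,"twist": 0},{"tx": 0,"ty": 0,"tz": 0,"twist": 0}], "gripper": 0.9}}

```text
clock: 20.65
position: [0.4909, 0.0697, 0.1678]
ee_rot: [3.134, 0.219, 0.003]
force: [-0.1, -0.2, -0.0]
width: 0.05
gripper_force: 0.0
```

```bash
python3 - <<'E'
from h import *
st()
w=arm.get_image("wrist")[:,:,::-1];t=arm.get_image("top")[:,:,::-1]
cv2.imwrite("pics/n_w.png",w);cv2.imwrite("pics/n_t.png",t)
a=cv2.resize(w,(400,300));a=np.vstack([a,cv2.resize(t[100:340,120:440],(400,300),interpolation=cv2.INTER_CUBIC)])
b=cv2.resize(t[125:215,225:335],(400,327),interpolation=cv2.INTER_CUBIC);b=np.vstack([b,cv2.resize(w[0:240],(400,273))])
cv2.imwrite("pics/n.png",np.hstack([a,b]))
E
```

```text
t 20.65 u -130.6 v 22.1 z 167.8 yaw 8.00 tiltz [ 0.002 -0.    -1.   ] Fu -0.1 Fv -0.2 Fz -0.0 w 5 xyz [490.9  69.7 167.8] Tq [-0.   -0.02 -0.01]
```

View pics/n.png

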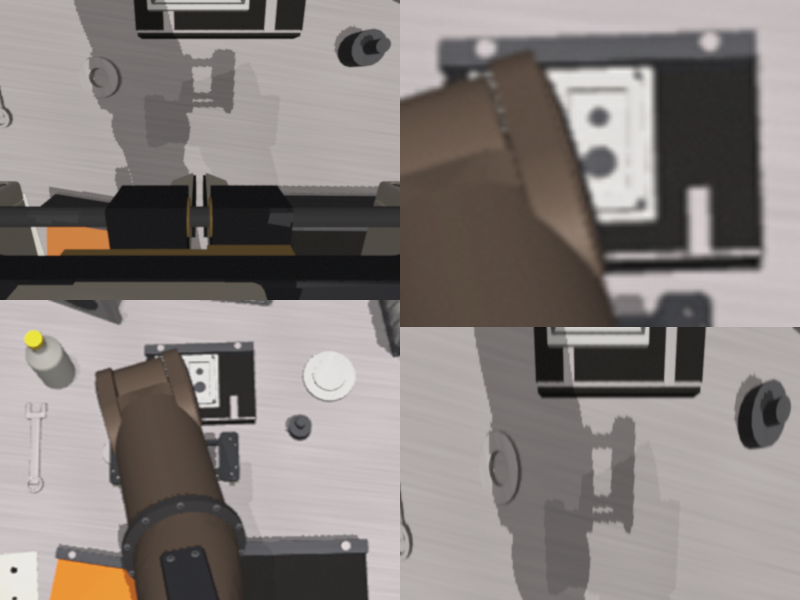

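The cover lies inner face up on the block at the fence, and the rotor, bearing and round cover look undisturbed. I check squareness numerically by comparing the cover's near edge with the stop plate line.

```bash
python3 - <<'E'
from h import *
g=cv2.cvtColor(cv2.imread("pics/n_w.png"),cv2.COLOR_BGR2GRAY).astype(float)
c=arm.calibration("wrist")
def edge(c0,c1,r0,r1,sgn):
    d=sgn*np.diff(cv2.GaussianBlur(g,(0,0),1),axis=0);o=[]
    for x in range(c0,c1):
        k=d[r0:r1,x];i=k.argmax()
        if k[i]>8 and 0<i<len(k)-1:
            o.append((x,r0+i+.5+.5*(k[i-1]-k[i+1])/(k[i-1]-2*k[i]+k[i+1])))
    o=np.array(o);
    for _ in range(3):
        p=np.polyfit(o[:,0],o[:,1],1);e=np.abs(np.polyval(p,o[:,0])-o[:,1]);o=o[e<max(.4,e.std()*1.5)]
    return p,len(o)
for n,a,z in(("near edge",(250,385,5,30,-1),.030),("stop top",(230,475,44,60,1),.022),("stop front",(230,475,48,66,-1),.022)):
    p,k=edge(*a);x=np.array([a[0],a[1]]);w=ray("wrist",np.c_[x,np.polyval(p,x)],z,c)[:,:2]*1000
    d=w[0]-w[1];m=w.mean(0)-S;print(n,p.round(4),k,"yaw",np.degrees(np.arctan2(-d[0],d[1])).round(2),"u",(m@[np.cos(Y),np.sin(Y)]).round(1))
E
```

```text
near edge [3.00000e-04 1.52654e+01] 117 yaw 7.93 u 20.6
stop top [-8.00000e-04  4.76054e+01] 210 yaw 7.99 u 1.6
stop front [1.00000e-04 5.23151e+01] 245 yaw 7.94 u -1.8
```

```bash
python3 -c "
from cell import arm
print(arm.sign_off())"
```

```text
the job is handed in; nothing more can be done
None
```

The cover lies inner face up on the block, pushed home against the fence and square to the stop plate within about 0.1°; peak push on its edge was about 17 N, nothing else on the bench looked moved, and I signed off at about 21 s.

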